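# Lay out the turned blank and the wax for finishing

### The arm

A 7-joint arm with a two-finger parallel gripper is mounted at the origin on the work surface. World frame = base frame: x ahead of the robot, y to its left, z up, the work surface at z = 0. Lengths are in m, angles in degrees, forces in N, time in s.
With the tool pointing down it reaches from about 0.4 to 0.875 m from the base axis. Payload 6.5 kg.
Tool frame: the origin (TCP) lies at the very end of the fingers, on their centre line; the grasp point (between the pads) lies 19 mm behind it; z points along the fingers, y is the line along which they close (so a half turn about z gives the same grasp; the last joint's range is limited). The gripper opens to 88 mm and grips with 3 to 60 N. Pads are 18 mm wide; open, the fingers measure 123 mm over their backs; the gripper's body (75 mm by 187 mm) begins 45 mm behind the grasp point.
Start: joints at [68.285, 30.733, -0.252, 88.115, 0.149, 61.152, -4.079], TCP at [0.2, -0.618, 0.239] pointing down, gripper open.
Joint ranges: [-154.64, 154.64], [-21.42, 123.67], [-72.66, 72.17], [13.99, 137.28], [-74.86, 254.86], [10.95, 109.41], [-158.01, 158.01]. Speed limits (degrees/s): [136.94, 136.94, 180, 180, 180, 180, 180].

### API

Orientations are given as [roll, pitch, yaw] about the fixed x, y, z axes, in that order (R = Rz(yaw) Ry(pitch) Rx(roll)).
In Python, from bench import robot, viewer gives the robot as it stands. The module is installed in compiled form; this text tells all that it offers. Calls block until the motion is done:
- robot.move_pose(position, orientation): joint-space move of the TCP to a pose.
- robot.line_to(position, v=0.15, frame=None, contact_N=None): straight line of the TCP; frame=None keeps the orientation; v is the mean speed in m/s. With contact_N (N) it stops when the force on the tool has changed by that much, and returns True; else False.
- robot.move_j(angles): joint-space move.
- robot.ungrasp() and robot.grab(): open the fingers fully, or close them until they stop; the grip force is fixed at half the most.
- robot.sleep(seconds).
- robot.inverse_kinematics(position, orientation): joint angles nearest the present ones, or None.
- robot.read_state(): the state.
- viewer.capture(name): name is "side" or "top"; returns the picture (384x512x3 uint8, red, green, blue); there is no depth.
- viewer.calibration(name): a dict with "fx", "fy", "cx", "cy" (pixels), "world_to_cam" (4x4, takes a point from world to camera coordinates). Camera axes: x right, y up, looking along -z (the intrinsics and any distortion apply to the point x, -y, -z); pixel columns grow to the right and rows downward; lengths in m; the calibration is good to about 2 mm. A picture is of the moment at which its call begins. calibration takes no time and is no camera call.
A pose or a line that the arm cannot do raises robot.MotionError and nothing moves.
- robot.sign_off(): hands the job in; it is judged then, once.
Trained networks look in the newest picture that a camera, given by its name, has taken for a name from the list of things; names that differ only in an ending like _2 or _b are one class to them, and where a whole thing is asked for, a point or a joint stands for the part that bears it (a point fixed in the world has none). Each returns a list of dicts, best first, with "conf" (0 to 1); they miss things now and then, are a little off and sometimes report something else, mostly with a low value. They report only what shows in the picture. A call takes as long as a camera call. They do not tell look-alikes from the thing itself.
- viewer.trace(camera, query): "mask" (384x512 bool, what is visible of it) and "point" ([column, row] in pixels, amid what is visible of it).
The state is a dict: "time_s": time; "joint_pos": joint angles; "joint_vel": joint speeds; "tau": joint torques, N m; "ee_pos": TCP position; "tcp_rot": TCP orientation; "contact_force": force on the tool from outside, world axes, zero at the start; "ft_torque": the same for the moment, N m; "width": finger opening in m; "grip_force": force on a finger pad.
Only numpy, scipy, OpenCV 4.12 (cv2) and the standard library are available. Lean on these libraries where they do the work, as an engineer would, in place of code of your own. Each camera call takes 0.05 s, during which the arm holds its last target. There are 200 camera calls.

### The job

Get the turned blank ready for waxing: lift the lid off the wax pot by its knob and set it down gently, flat and knob up, in the middle of the square pine offcut. Roll the blank over the mat by pushing its side, without lifting it, until it stops with its underside on the strip of masking tape, lying along the tape with some tape showing past both ends. Do not let it run on past the tape, and leave the vase, the pot and everything else where they are.

Things in the scene. Friction and masses are not known exactly. Their poses are not given: they have to be found in the camera images.
- blank: Loose dark wooden cylinder with thin pale rings, lying on the mat: diameter 80, length 150, plus a stub 50 diameter x 12 at its +x end; 0.4 to 0.8 kg. Origin: on its axis, middle of the 150 length, 40 above the mat. x is its axis; y and z turn as it rolls, z up at the start. Pushed, it rolls; let go it slows at about 0.3 m/s2 (from 60 mm/s it runs on about 6 mm).
- tape (a point): Middle of a strip of cream masking tape stuck across the rubber mat: 250 long, 30 wide, flat. x axis along the strip, y across it (the way the blank must roll, in +y or -y), z up. The point is on the mat's top face, 5 above the bench.
- mat: Thin dark rubber bench mat, fixed, 260 (x) x 440 (y) x 5 thick, on which the blank, the tape and the vase are. Origin: centre of its underside, straight below the tape's middle; same axes as the tape. On it the blank starts within 6 degrees of the tape's direction, 120 to 165 from it; it rolls square to its own axis and keeps that heading, even when pushed nearer one end.
- vase: Small finished turned wooden vase standing loose on the mat on the other side of the tape from the blank: 70 diameter at its widest, 115 high, round. Origin: centre of its underside, z up.
- pot: Round steel wax pot, loose, about 0.9 kg, outer diameter 108 (111 at the rim band), 70 high, wall 4; inner diameter 100. Origin: centre of its underside, z up.
- lid: Loose steel lid on the pot, 0.2 kg: disc 116 diameter, 5 thick; plug 91 diameter, 8 deep below it, in the pot's mouth; wooden knob 32 diameter on a 16 diameter neck. Origin: centre of the plug's underside, z up, 62 above the bench on the pot. Above the origin: disc 8 to 13, neck 13 to 27, knob 27 to 51 (grip at 39). Set down flat it stands on its plug.
- offcut: Loose square scrap of pale pine board lying flat on the bench, 140 x 140 x 22 thick, 0.25 kg. Origin: centre of its underside, z up, x and y along its edges.
- glue: White plastic glue bottle with a cap, loose, standing, 66 diameter, 200 high. Bystander. Origin: centre of its underside.
- taperoll: Roll of masking tape lying flat, 92 diameter, 30 high. Bystander. Origin: centre of its underside.
- gouge: Turner's gouge lying on the bench, 430 long, 30 high: wooden handle 200 long to -x of its origin, steel shank to +x. Bystander. Origin: on the bench under the ferrule.
- sandblock: Cork sanding block, 110 x 65 x 31 high. Bystander. Origin: centre of its underside.
- chuck: Steel four-jaw lathe chuck lying jaws up, 100 diameter, 66 high, 1.9 kg. Bystander. Origin: centre of its underside.
- jar: Amber glass jar with a lid, standing, 80 diameter, 125 high. Bystander. Origin: centre of its underside.
There are look-alikes about, which are no part of the job. Of the things that look like the offcut, take the one that is farthest from the robot's base at the start.

How it is judged (in metres and radians):
On the way:
1. the blank is rolled: it has turned at least 60 degrees about its own axis, lying on the mat (angle between blank's own z axis and vertical above 1.05 rad and z of blank in the frame of tape below 0.05 m).
At the end, for the whole second after the job is handed in: Blank still on the mat, its axis within 15 mm of the tape's centre line and 8 degrees of its direction, its middle within 35 mm of the tape's middle. Lid flat, knob up on the offcut, centres within 30 mm. Pot upright; it and the offcut within 30 mm of their start, bystanders within 25 mm (y of blank in the frame of tape between -0.015 and 0.015 m and x of blank in the frame of tape between -0.035 and 0.035 m and z of blank in the frame of tape between 0.035 and 0.045 m and angle between the x axis of blank and the x axis of tape, either way round below 0.14 rad and linear speed of each of blank, lid below 0.01 m/s and horizontal distance between lid and offcut below 0.03 m and z of lid in the frame of offcut between 0.018 and 0.027 m and angle between lid's own z axis and vertical below 0.07 rad and angle between pot's own z axis and vertical below 0.05 rad and distance of each of pot, offcut from where it was at the start of the episode below 0.03 m and distance of each of vase, glue, taperoll, gouge, sandblock, chuck, jar from where it was at the start of the episode below 0.025 m); the robot touches nothing.
It fails at once if the blank runs past the tape, towards the vase, by more than 25 mm from the tape's centre line ((y of vase in the frame of tape above 0 m and y of blank in the frame of tape above 0.025 m) or (y of vase in the frame of tape below 0 m and y of blank in the frame of tape below -0.025 m)).
It fails at once if the blank is lifted: its axis more than 15 mm above its height lying on the mat (z of blank in the frame of tape above 0.055 m).
It fails at once if the lid is dropped, thrown or knocked: faster than 0.5 m/s while the fingers do not touch it (linear speed of lid above 0.5 m/s and contact force between the fingers and lid below 0.1 N).
It fails at once if the pot or the offcut is shoved more than 30 mm, or the pot tipped more than 20 degrees (distance of any of pot, offcut from where it was at the start of the episode above 0.03 m or angle between pot's own z axis and vertical above 0.35 rad).
It fails at once if the vase, glue bottle, tape roll, gouge, sanding block, chuck or jar is shoved more than 25 mm, or the vase or bottle tipped over (distance of any of vase, glue, taperoll, gouge, sandblock, chuck, jar from where it was at the start of the episode above 0.025 m or angle between any of vase, glue's own z axis and vertical above 0.5 rad).
It also fails if it takes over 61 s, if anything falls off the work surface, if the arm or the gripper's body presses on something with over 40 N, if the wrist force passes 120 N, or if a joint passes its speed limit or range.

## Working session

There is one attempt and no reset: what is moved stays moved. The work goes in short steps, each a Python script; the robot and the scene stay as the last script left them, time stands still between calls to the robot, and variables do not carry over. Pictures are saved under pics/ and viewed, at most 10 in all, crops included, and the job is handed in when it is done.

```bash
mkdir -p pics; cat > h.py <<'E'
from bench import robot, viewer
import numpy as np, cv2
def ray(cam,px):
    c=viewer.calibration(cam); T=np.array(c["world_to_cam"]); R=T[:3,:3]; o=-R.T@T[:3,3]
    d=np.array([(px[0]-c["cx"])/c["fx"],-(px[1]-c["cy"])/c["fy"],-1.0]); return o,R.T@d
def at(cam,px,z):
    o,d=ray(cam,px); return (o+d*(z-o[2])/d[2])
def proj(cam,p):
    c=viewer.calibration(cam); T=np.array(c["world_to_cam"]); q=T[:3,:3]@np.array(p)+T[:3,3]
    return np.array([c["cx"]+c["fx"]*q[0]/-q[2], c["cy"]-c["fy"]*q[1]/-q[2]])
E
python3 - <<'E'
from h import *
for n in("side","top"):
    im=viewer.capture(n); cv2.imwrite(f"pics/{n}0.png",cv2.resize(im[:,:,::-1],(800,600)))
    c=viewer.calibration(n); print({k:v for k,v in c.items() if k!="world_to_cam"}, ray(n,(256,192)))
Z=dict(blank=.045,tape=.005,mat=.005,vase=.06,pot=.07,lid=.09,offcut=.022,glue=.1,taperoll=.03,gouge=.015,sandblock=.031,chuck=.066,jar=.06)
for q,z in Z.items():
  for d in viewer.trace("top",q):
    m=d["mask"]; r=cv2.minAreaRect(np.argwhere(m)[:,::-1].astype(np.float32)) if m.any() else None
    print(q,round(d["conf"],2),np.round(d["point"],1),int(m.sum()),np.round(at("top",d["point"],z),3),r)
E
```

```text
{'fx': 401.08980947596444, 'fy': 401.08980947596444, 'cx': 257.98921983048064, 'cy': 197.38613408540255} (array([0.01255761, 0.87524588, 0.80937471]), array([ 0.40952082, -0.68182279, -0.60631289]))
{'fx': 430.11034871574174, 'fy': 430.11034871574174, 'cx': 256.79123188602193, 'cy': 191.44151498898083} (array([0.2592357 , 0.0659454 , 1.22818395]), array([ 0.18436946,  0.01463087, -0.98275069]))
blank 0.81 [175.5 177.8] 1660 [0.518 0.311 0.045] ((176.42816162109375, 174.9720916748047), (28.965559005737305, 60.123634338378906), 2.7927021980285645)
blank 0.37 [191.1 115.4] 983 [0.704 0.276 0.045] ((191.50003051757812, 115.50001525878906), (36.224300384521484, 32.64659118652344), 63.43495178222656)
tape 0.97 [228.2 182. ] 11209 [0.517 0.166 0.005] ((223.0, 180.5), (89.0, 154.0), 90.0)
mat 0.69 [232.2 183.8] 11042 [0.512 0.154 0.005] ((223.38206481933594, 180.80520629882812), (87.97178649902344, 154.0284881591797), 89.06080627441406)
vase 0.84 [269.1 176.5] 470 [0.523 0.048 0.06 ] ((269.9000244140625, 174.80001831054688), (23.702320098876953, 23.25510597229004), 63.43495178222656)
pot 0.4
[... 1240 characters left out ...]
37)
gouge 0.41 [425.8 234.8] 396 [ 0.373 -0.395  0.015] ((417.0, 228.5), (31.0, 34.0), 90.0)
gouge 0.23 [359.9 205.4] 1436 [ 0.453 -0.213  0.015] ((359.4000244140625, 205.80003356933594), (42.0380744934082, 41.14365005493164), 63.43495178222656)
sandblock 0.94 [107.5 187.2] 1001 [0.49  0.507 0.031] ((108.80998992919922, 187.32998657226562), (26.02153205871582, 40.022247314453125), 8.130102157592773)
chuck 0.61 [193. 116.] 1027 [0.694 0.267 0.066] ((191.88201904296875, 115.51123046875), (36.56992721557617, 34.02593231201172), 57.9946174621582)
jar 0.69 [392.2 104. ] 1099 [ 0.742 -0.302  0.06 ] ((395.4034118652344, 102.35860443115234), (27.986330032348633, 45.50893020629883), 41.6335334777832)
```

View pics/top0.png

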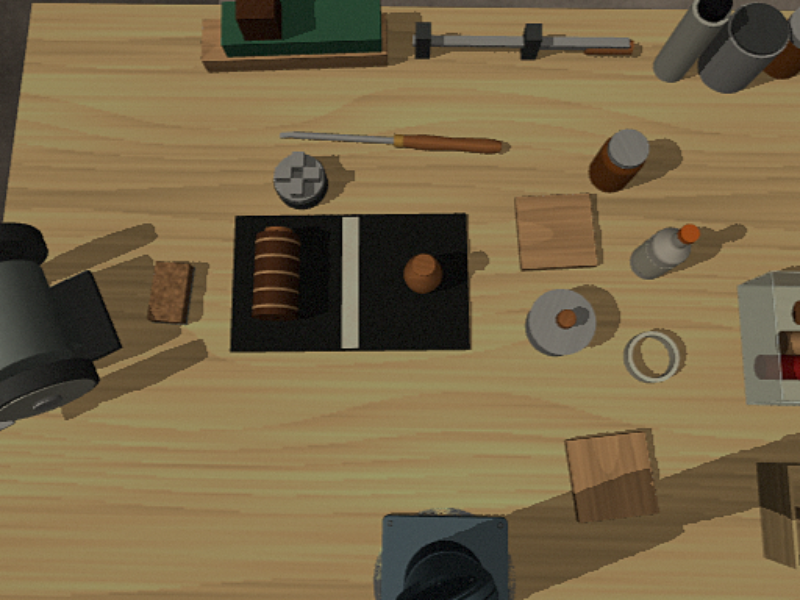

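View pics/side0.png

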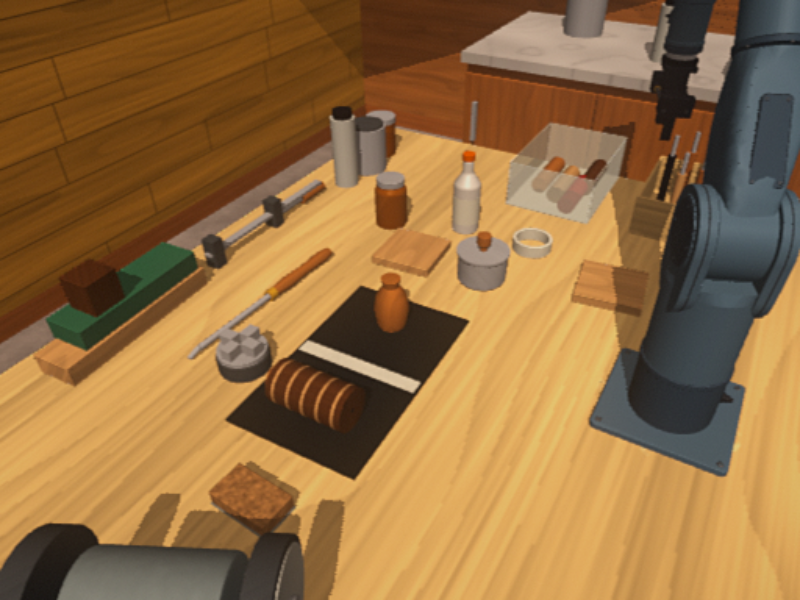

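```bash
cat >> h.py <<'E'
from scipy.optimize import minimize
A=np.linspace(0,2*np.pi,40,endpoint=False)
def vcyl(r,z0,z1): return np.array([[r*np.cos(a),r*np.sin(a),z] for z in(z0,z1) for a in A])
def hcyl(r,x0,x1,z): return np.array([[x,r*np.cos(a),z+r*np.sin(a)] for x in(x0,x1) for a in A])
def box(a,b,z0,z1): return np.array([[x,y,z] for z in(z0,z1) for x in(-a,a) for y in(-b,b)])
BLANK=[hcyl(.04,-.075,.075,.045),hcyl(.025,.075,.087,.045)]
POT=[vcyl(.054,0,.07),vcyl(.058,.07,.075),vcyl(.008,.075,.089),vcyl(.016,.089,.113)]
OFF=[box(.07,.07,0,.022)]
S=4
def render(cam,parts,p):
    m=np.zeros((384*S,512*S),np.uint8); c,s=np.cos(p[2]),np.sin(p[2])
    for P in parts:
        Q=P@np.array([[c,s,0],[-s,c,0],[0,0,1]])+[p[0],p[1],0]
        uv=np.array([proj(cam,q) for q in Q])
        h=cv2.convexHull(((uv+.5)*S).astype(np.int32)); cv2.fillConvexPoly(m,h,255)
    return cv2.resize(m,(512,384),interpolation=cv2.INTER_AREA)/255.
def fit(masks,parts,p0,d=(.015,.015,.1)):
    def f(p): return -np.mean([ (lambda r:np.minimum(r,m).sum()/np.maximum(r,m).sum())(render(c,parts,p)) for c,m in masks])
    sim=np.array([p0]+[np.array(p0)+np.eye(3)[i]*d[i] for i in range(3)])
    o=minimize(f,p0,method="Nelder-Mead",options=dict(initial_simplex=sim,xatol=2e-4,fatol=1e-5,maxiter=120)); return o.x,-o.fun
def masks(cam,q,p,z):
    "network mask of class q nearest to the expected world position"
    u=proj(cam,[p[0],p[1],z]); L=[d for d in viewer.trace(cam,q) if np.linalg.norm(np.array(d["point"])-u)<25]
    return L[0]["mask"].astype(float) if L else None
def find(q,parts,p0,z,cams=("top","side"),joint=True):
    M=[(c,m) for c in cams for m in [masks(c,q,p0,z)] if m is not None]
    for c,m in M: print(q,c,*[np.round(v,4) for v in fit([(c,m)],parts,p0)])
    if len(M)>1: print(q,"both",*[np.round(v,4) for v in fit(M,parts,p0)])
E
python3 - <<'E'
from h import *
im=viewer.capture("top"); viewer.capture("side")
g=im.min(axis=2).copy(); roi=np.zeros_like(g); roi[138:224,205:242]=1
m=((g>110)&(roi>0)); r=cv2.minAreaRect(np.argwhere(m)[:,::-1].astype(np.float32)); 
C=np.array([at("top",p,.005) for p in cv2.boxPoints(r)]); print("tape",r,C.round(4),C.mean(0))
mm=masks("top","mat",(.512,.154),.005); r=cv2.minAreaRect(np.argwhere(mm>0)[:,::-1].astype(np.float32)); C=np.array([at("top",p,.005) for p in cv2.boxPoints(r)]);print("mat",C.round(4),C.mean(0))
find("blank",BLANK,[.535,.285,0.],.045); find("blank",BLANK,[.535,.285,3.14],.045)
find("offcut",OFF,[.611,-.194,0.],.022)
find("glue",POT,[.445,-.205,0],.06)
find("pot",POT,[.445,-.205,0],.04,cams=("side",)); find("lid",POT[1:],[.445,-.205,0],.08)
E
```

```text
tape ((223.5, 180.49996948242188), (82.99998474121094, 8.999998092651367), 90.0) [[0.6467 0.197  0.005 ]
 [0.6471 0.1703 0.005 ]
 [0.4001 0.1625 0.005 ]
 [0.3996 0.1882 0.005 ]] [0.52336608 0.17949081 0.005     ]
mat [[ 0.6474  0.4138  0.005 ]
 [ 0.6594 -0.0407  0.005 ]
 [ 0.3993 -0.0433  0.005 ]
 [ 0.387   0.3938  0.005 ]] [0.52326011 0.18091873 0.005     ]Traceback (most recent call last):
  File "<stdin>", line 7, in <module>
  File "h.py", line 37, in find
    for c,m in M: print(q,c,*[np.round(v,4) for v in fit([(c,m)],parts,p0)])
                                                     ~~~^^^^^^^^^^^^^^^^^^
  File "h.py", line 30, in fit
    o=minimize(f,p0,method="Nelder-Mead",options=dict(initial_simplex=sim,xatol=2e-4,fatol=1e-5,maxiter=120)); return o.x,-o.fun
    res = _minimize_neldermead(fun, x0, args, callback, bounds=bounds,
                               **options)
    fxr = func(xr)
    fx = function(np.copy(x), *(wrapper_args + args))
  File "h.py", line 28, in f
    def f(p): return -np.mean([ (lambda r:np.minimum(r,m).sum()/np.maximum(r,m).sum())(render(c,parts,p)) for c,m in masks])
                                                                                       ~~~~~~^^^^^^^^^^^
  File "h.py", line 24, in render
    uv=np.array([proj(cam,q) for q in Q])
                 ~~~~^^^^^^^
  File "h.py", line 9, in proj
    c=viewer.calibration(cam); T=np.array(c["world_to_cam"]); q=T[:3,:3]@np.array(p)+T[:3,3]
ValueError: time passes only in moves, steps and waits
```

```bash
sed -i 's/viewer\.calibration(cam)/CAL(cam)/' h.py; sed -i '2a import functools\nCAL=functools.cache(lambda n: viewer.calibration(n))' h.py
python3 - <<'E'
from h import *
im=viewer.capture("top"); viewer.capture("side")
g=im.min(axis=2); P=np.argwhere(g>110); P=P[(P[:,0]>136)&(P[:,0]<226)&(P[:,1]>205)&(P[:,1]<242)]
W=np.array([at("top",p[::-1],.005) for p in P])[:,:2]; d=W-W.mean(0); u=np.linalg.svd(d)[2][0]
print("tape",len(P),W.mean(0),np.degrees(np.arctan2(u[1],u[0])),np.ptp(d@u))
find("blank",BLANK,[.535,.285,0.],.045); find("blank",BLANK,[.535,.285,3.14],.045)
find("offcut",OFF,[.611,-.194,0.],.022)
find("glue",POT,[.445,-.205,0],.06)
find("pot",POT,[.445,-.205,0],.04,cams=("side",)); find("lid",POT[1:],[.445,-.205,0],.08)
print(robot.read_state()["time_s"])
E
```

```text
tape 838 [0.52216331 0.17947675] -178.0907181449983 0.24750621958406607
blank top [0.5216 0.3094 0.0104] 0.9739
blank side [0.524  0.3116 0.0135] 0.9719
blank both [0.523  0.3105 0.0201] 0.9595
blank top [0.5278 0.3095 3.1524] 0.947
blank side [0.5262 0.3118 3.1505] 0.9623
blank both [0.5278 0.31   3.1508] 0.9462
offcut top [ 0.6237 -0.202   0.0705] 0.968
offcut side [ 0.6247 -0.1992  0.066 ] 0.9598
offcut both [ 0.624  -0.2017  0.0656] 0.9573
pot side [ 0.4461 -0.1919 -0.0135] 0.4278
lid top [ 0.4438 -0.1971  0.0454] 0.9679
lid side [ 0.4464 -0.1934  0.0558] 0.9218
lid both [ 0.4453 -0.1965  0.0342] 0.9271
1.65
```

```bash
python3 - <<'E'
from h import *
s=robot.read_state(); print(s["tcp_rot"])
k=[.4447,-.1962]; o=[.624,-.2012]
for yaw in(0,90,180,-90):
    for p in(k+[.25],o+[.1],[.52,.385,.036]):
        q=robot.inverse_kinematics(p,[180,0,yaw]); print(yaw,p,None if q is None else np.round(q))
robot.ungrasp()
best=min((0,180),key=lambda y:np.abs(np.array(robot.inverse_kinematics(k+[.25],[180,0,y]))-s["joint_pos"]).max())
print(best)
robot.move_pose(k+[.25],[180,0,best]); robot.line_to(k+[.10],v=.15); print(robot.line_to(k+[.082],v=.05,contact_N=8))
robot.grab(); s=robot.read_state(); print(s["width"],s["grip_force"],s["ee_pos"],s["time_s"])
robot.line_to(k+[.20],v=.1); s=robot.read_state(); print(s["width"],s["grip_force"],s["contact_force"])
im=viewer.capture("side"); cv2.imwrite("pics/lift.png",im[80:300,150:450,::-1])
E
```

```text
[-1.79999448e+02  2.01050781e-03  1.79225977e+01]
0 [0.4447, -0.1962, 0.25] [ 28.  14. -11. 111.   3.  55. -75.]
0 [0.624, -0.2012, 0.1] [ 18.  41.  -5.  92.   5.  47. -80.]
0 [0.52, 0.385, 0.036] [ -22.   48.  -27.   93.   29.   45. -152.]
90 [0.4447, -0.1962, 0.25] [ 42.  16. -27. 110.   9.  56.  10.]
90 [0.624, -0.2012, 0.1] [ 30.  43. -23.  91.  20.  50.  -1.]
90 [0.52, 0.385, 0.036] [-17.  51. -35.  93.  37.  48. -68.]
180 [0.4447, -0.1962, 0.25] [ 54.  19. -43. 110.  15.  57.  94.]
180 [0.624, -0.2012, 0.1] [ 38.  46. -37.  91.  33.  54.  80.]
180 [0.52, 0.385, 0.036] [ -8.  57. -50.  93.  51.  56.  14.]
-90 [0.4447, -0.1962, 0.25] [ -31.   24.   63.  114.  -25.   57. -136.]
-90 [0.624, -0.2012, 0.1] [   3.   42.   16.   93.  -15.   47. -155.]
-90 [0.52, 0.385, 0.036] [ -3.  63. -62.  92.  61.  64.  99.]
0
False
0.030911768675966372 30.000014919787645 [ 0.44472578 -0.19630201  0.08202395] 6.2
0.03043614188524107 29.999955128878355 [ 0.75222274 -0.12140437 -2.24953378]
```

View pics/lift.png

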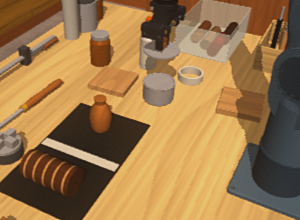

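The crop shows the lid held level in the gripper (about 160,50), the pot left standing (158,90), and the far offcut clear at (113,80). Now I'll place the lid.

```bash
python3 - <<'E'
from h import *
o=[.624,-.2012]
robot.line_to(o+[.20],v=.15); robot.line_to(o+[.055],v=.12)
print(robot.line_to(o+[.038],v=.012,contact_N=1.5)); s=robot.read_state(); print(s["ee_pos"],s["contact_force"])
robot.sleep(.2); robot.ungrasp(); robot.sleep(.2); robot.line_to(o+[.2],v=.15)
robot.move_pose([.523,.387,.2],[180,0,90])
viewer.capture("top"); viewer.capture("side")
find("lid",[p-[0,0,.040] for p in POT[1:]],[.624,-.2012,0],.04)
find("offcut",OFF,[.624,-.2012,0.07],.022)
find("blank",BLANK,[.5225,.3105,.012],.045)
robot.grab(); print(robot.read_state()["width"],robot.read_state()["time_s"])
im=viewer.capture("top"); cv2.imwrite("pics/placed.png",im[100:260,120:440,::-1].repeat(2,0).repeat(2,1))
E
```

```text
True
[ 0.62393377 -0.20117232  0.04202581] [-0.24432631 -0.32345803  5.02730357]
lid top [ 0.6228 -0.1997  0.066 ] 0.9654
lid side [ 0.6252 -0.1965  0.0892] 0.9493
lid both [ 0.6242 -0.1985  0.0405] 0.944
offcut top [ 0.6236 -0.2017  0.0577] 0.4408
offcut side [ 0.6236 -0.199   0.091 ] 0.5134
offcut both [ 0.624  -0.2014  0.0627] 0.4757
blank side [0.5245 0.3119 0.0129] 0.9574
0.0005409553093257055 17.6917
```

View pics/placed.png

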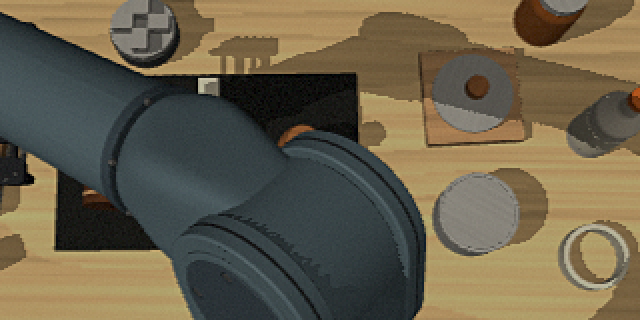

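Lid sits centred on the offcut (475,92) with the knob up; the pot (477,213) is unmoved. The arm hides the blank in the top view, so I'll use the side camera while pushing.

```bash
python3 - <<'E'
from h import *
robot.line_to([.523,.387,.036],v=.12)
robot.line_to([.523,.254,.036],v=.05); s=robot.read_state(); print(s["ee_pos"],s["contact_force"],s["time_s"])
robot.sleep(.4)
im=viewer.capture("side"); find("blank",BLANK,[.523,.205,.012],.045,cams=("side",))
cv2.imwrite("pics/push.png",im[130:320,100:340,::-1].repeat(2,0).repeat(2,1))
E
```

```text
[0.5229704  0.25422107 0.03601205] [-0.49067238 -0.19501949 -0.33714087] 22.0667
blank side [ 0.525   0.1959 -0.06  ] 0.2235
```

View pics/push.png

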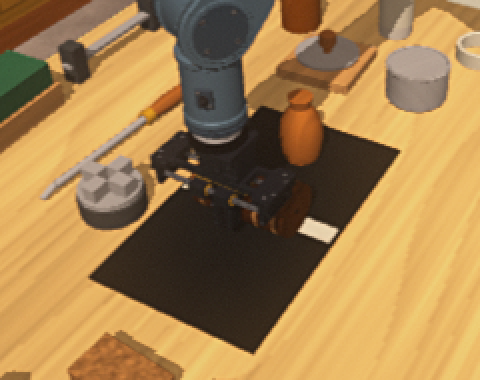

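Gripper hides the blank in the side view (only its near end shows, about 290,205); I'll back off and look from above.

```bash
python3 - <<'E'
from h import *
robot.line_to([.523,.275,.036],v=.1); robot.line_to([.523,.33,.2],v=.2); 
robot.move_j([68.285, 20, -0.252, 88.115, 0.149, 61.152, -4.079])
im=viewer.capture("top"); viewer.capture("side"); find("blank",BLANK,[.523,.205,.012],.045)
print(robot.read_state()["time_s"])
cv2.imwrite("pics/mid.png",im[100:260,120:440,::-1].repeat(2,0).repeat(2,1))
E
```

```text
blank top [0.5224 0.194  0.0073] 0.9758
blank side [0.525  0.1975 0.0082] 0.9561
blank both [0.5236 0.1959 0.0187] 0.9467
27.6917
```

View pics/mid.png

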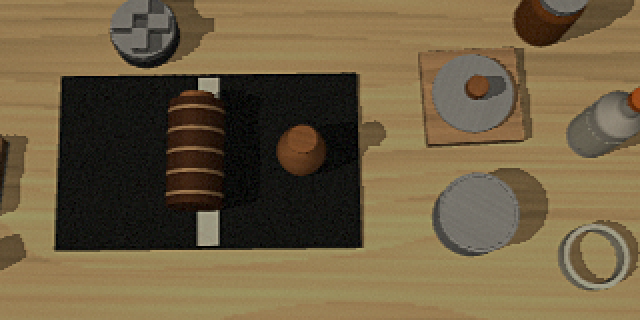

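Blank is at y≈0.194 in the top view (195,150 in the crop), about 15 mm short of the tape line; one short, slow push finishes it.

```bash
python3 - <<'E'
from h import *
robot.move_pose([.523,.33,.2],[180,0,90]); robot.line_to([.523,.275,.036],v=.15)
robot.line_to([.523,.237,.036],v=.02); robot.sleep(.3)
robot.line_to([.523,.275,.036],v=.1); robot.line_to([.523,.33,.2],v=.2)
robot.move_j([68.285, 20, -0.252, 88.115, 0.149, 61.152, -4.079])
im=viewer.capture("top"); viewer.capture("side"); find("blank",BLANK,[.523,.182,.012],.045)
print(robot.read_state()["time_s"])
cv2.imwrite("pics/end.png",im[100:260,120:440,::-1].repeat(2,0).repeat(2,1))
E
```

```text
blank top [0.5221 0.1862 0.0071] 0.9718
blank side [0.5253 0.1897 0.0152] 0.9608
blank both [0.5235 0.1874 0.0062] 0.9457
40.1917
```

View pics/end.png

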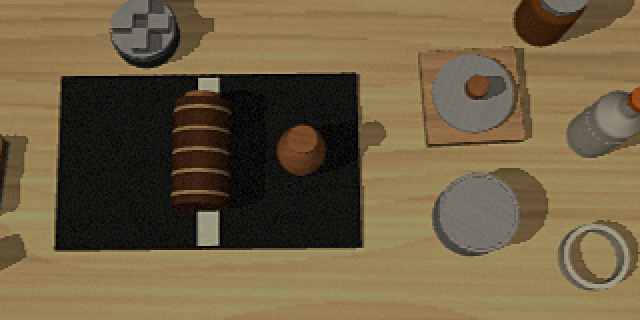

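Blank is now about 7 mm short, inside tolerance but thin. The finger offset is now known (51 mm) and there is time, so one last nudge to centre it.

```bash
python3 - <<'E'
from h import *
robot.move_pose([.523,.31,.15],[180,0,90]); robot.line_to([.523,.26,.036],v=.15)
robot.line_to([.523,.2305,.036],v=.02); robot.sleep(.2)
robot.line_to([.523,.26,.036],v=.1); robot.line_to([.523,.33,.2],v=.25); print(robot.read_state()["time_s"])
robot.move_j([68.285, 20, -0.252, 88.115, 0.149, 61.152, -4.079])
im=viewer.capture("top"); find("blank",BLANK,[.523,.18,.012],.045,cams=("top",))
print(robot.read_state()["time_s"])
cv2.imwrite("pics/end2.png",im[100:260,120:440,::-1].repeat(2,0).repeat(2,1))
E
```

```text
47.825
blank top [0.5227 0.1792 0.0222] 0.9384
51.475
```

View pics/end2.png

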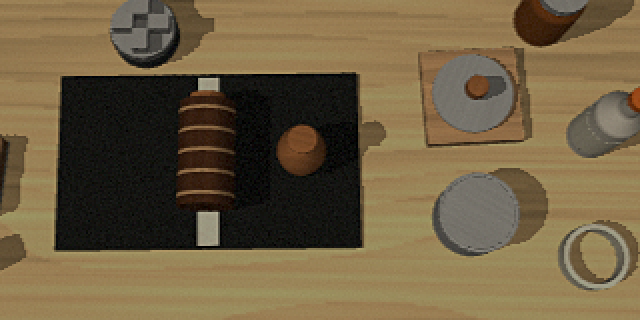

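The blank lies centred on the tape (207,150 in the crop) with tape showing past both ends. The lid is on the offcut and everything else is in place.

```bash
python3 -c "
from bench import robot
print(robot.sign_off())"
```

```text
the job is handed in; nothing more can be done
None
```

The job is handed in at about 51.5 s of the 61 s allowed; no verdict came back. By the last top-camera view, the lid sits knob up within a few millimetres of the far offcut's centre, the blank rests within about 1 mm of the tape's centre line with tape showing past both ends, and nothing else appears to have moved.

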